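# Release the clamshell jig and stack the ladle blank

## Task

Press the release button of the clamshell jig so that its lid springs fully open, then take the wooden ladle blank out and set it down gently on the lower of the two stacks, squarely on the top piece with its handle pointing the same way, so that both stacks are equally high. Leave the lid open, do not shift the pieces already stacked, and leave the things lying about alone.

Things in the scene. Friction and masses are not known exactly. Their poses are not given: they have to be found in the camera images.
- release_top (a point): Centre of the top of the round bare-steel release button (32 mm across) that points straight up from a dark collar on the low grey latch housing at one end of the jig; 61 mm above the bench, 11 mm proud of the collar. Axes are the jig's: +x from the button along the jig to the lid's hinge, z up. Pressing straight down 5 to 7 mm frees the lid; the button springs back.
- release (a joint): Travel of the release button in m: 0 out, 0.007 fully down; 1.5 N starts it moving and 5 N holds it fully down. The latch lets go at about 4 mm.
- jig_center (a point): Middle of the jig's cork floor, 18 mm above the bench; axes as for the button, which lies at x = -138 mm. Fixed dark wooden base, 140 mm wide, from x = -168 to +85 mm; open box 170 x 140 mm centred here, its rim 8 mm thick and 36 mm above the bench. Two steel stop pins 10 mm high and thick stand at x = +56, y = +-23 mm.
- lid (a joint): Angle of the jig's grey sheet-metal lid in rad: 0 shut and latched, 1.92 at its open stop (leaning 20 degrees past upright). A spring opens it, taking under 1 s, and holds it at the stop. The hinge lies across the jig at x = +85 mm, 37 mm above the bench.
- lid_edge (a point): Middle of the lid's top edge at the button end, 170 mm from the hinge; with the lid shut it is 70 mm above the bench and 53 mm from the button's axis.
- blank_center (a point): The ladle blank shut in the jig: pale wood, 40 mm high, 0.06 to 0.13 kg, an upright ring (64 mm outside, 40 mm bore) with a straight handle 26 mm wide, along -x to 78 mm from the ring's centre. Point: ring's centre, half-way up (20 mm); z up. It lies flat on the cork, handle towards the button, ring about 21 mm to +x of the floor's middle. Lid open, its handle can be pinched from above.
- blank_handle (a point): A point in the same blank's handle, 56 mm from the ring's centre, half-way up.
- low2_center (a point): Top piece of the lower stack (two identical blanks, one on the other, 80 mm high): its ring's centre, half-way up, 60 mm above the bench; x away from its handle, z up. Loose.
- low2_handle (a point): A point in that top piece's handle, 56 mm from its ring's centre, half-way up.
- low1_center (a point): Bottom piece of the lower stack: its ring's centre, half-way up, 20 mm above the bench. Loose.
- high3_center (a point): Top piece of the higher stack (three identical blanks, 120 mm high): its ring's centre, half-way up, 100 mm above the bench; x away from its handle. To be left alone.
- high2_center (a point): Middle piece of the higher stack, 60 mm above the bench. To be left alone.
- high1_center (a point): Bottom piece of the higher stack, 20 mm above the bench. To be left alone.
- glue: White bottle, 56 mm across and 130 mm high, standing beyond the work; origin at its underside. To be left alone.
- sander: Hand sanding block, 120 x 65 x 42 mm, lying beyond the work; origin at its underside. To be left alone.
- mallet: Wooden mallet lying beyond the work, 245 mm long, head 110 x 55 x 60 mm; origin under the middle of its length. To be left alone.
Mind the look-alikes: they are no part of the job. What is shaped like the part that bears low2_center but red is not meant.

How it is judged (in metres and radians):
On the way, in this order (a step that is already met when the one before it is completed fails the run):
1. the release button is pressed in (value of joint release above 0.0035 m).
2. the lid has sprung open to its stop with the blank still in the jig (value of joint lid above 1.8 rad and distance between blank_center and jig_center below 0.06 m), for 0.1 s.
At the end, for the whole second after the job is handed in: The blank rests still and level (0.1 rad) on the top piece of the lower stack, ring centres within 15 mm and handles (56 mm out) within 22 mm of one another; the lower stack has moved less than 20 mm; the lid is at its open stop (over 1.8 rad) (horizontal distance between blank_center and low2_center below 0.015 m and horizontal distance between blank_handle and low2_handle below 0.022 m and z of blank_center in the frame of low2_center between 0.036 and 0.044 m and angle between blank_center's own z axis and vertical below 0.1 rad and distance of each of low2_center, low1_center from where it was at the start of the episode below 0.02 m and value of joint lid above 1.8 rad and linear speed of blank below 0.02 m/s); the robot touches nothing.
It fails at once if a piece of the higher stack is shifted by more than 15 mm (distance of any of high1_center, high2_center, high3_center from where it was at the start of the episode above 0.015 m).
It fails at once if the bottle, sanding block or mallet is shifted by more than 30 mm (distance of any of glue, sander, mallet from where it was at the start of the episode above 0.03 m).
It fails at once if the blank is dropped from more than about 20 mm (falls faster than 0.6 m/s, out of the fingers, over the lower stack) (horizontal distance between blank_center and low2_center below 0.08 m and contact force between the fingers and blank below 0.1 N and linear speed of blank above 0.6 m/s).
It also fails if it takes over 51 s, if anything falls off the work surface, if the arm or the gripper's body presses on something with over 40 N, if the wrist force passes 120 N, or if a joint passes its speed limit or range.

## Robot

A 6-joint arm with a two-finger parallel gripper is mounted at the origin on the work surface. World frame = base frame: x ahead of the robot, y to its left, z up, the work surface at z = 0. Lengths are in mm, angles in rad, forces in N, time in s.
With the tool pointing down it reaches from about 300 to 850 mm from the base axis. Payload 4.2 kg.
Tool frame: the origin (TCP) lies between the finger pads; the fingertips stand 11 mm ahead of it and the grasp point (between the pads) lies 8 mm behind it; z points along the fingers, y is the direction in which the jaws open and shut (so a half turn about z gives the same grasp; the last joint's range is limited). The gripper opens to 91 mm and grips with 3 to 60 N. Pads are 32 mm wide; open, the fingers measure 118 mm over their backs; the gripper's body (76 mm by 178 mm) begins 60 mm behind the grasp point.
Start: joints at [-0.02, 0.32, 1.565, -0, 1.257, -0.02], TCP at [575.015, 0, 224.976] pointing down, gripper open.
Joint ranges: [-3.11, 3.11], [-0.84, 2.01], [0.21, 2.61], [-1.34, 4.49], [0.05, 2.63], [-2.56, 2.56]. Speed limits (rad/s): [2.57, 2.57, 3.14, 3.14, 3.14, 3.14].

## Interface

Orientations are given as a unit quaternion [x, y, z, w].
In Python, from bench import arm, vision, spotter gives the robot as it stands. Calls block until the motion is done:
- arm.movep(position, orientation): joint-space move of the TCP to a pose.
- arm.move_straight(position, attitude=None, speed=150, stop_force=None): straight line of the TCP; attitude=None keeps the orientation; speed is the mean speed in mm/s. With stop_force (N) it stops when the force on the tool has changed by that much, and returns True; else False.
- arm.set_joints(angles): joint-space move.
- arm.set_gripper(opening, strength=None): finger opening in mm; strength is the grip in N (None keeps the last); returns when the fingers have stopped.
- arm.sleep(seconds).
- arm.ik(position, orientation): joint angles nearest the present ones, or None.
- arm.get_state(): the state.
- vision.read_camera(name): name is "scene" or "side" or "wrist"; returns the picture (400x640x3 uint8, red, green, blue); there is no depth.
- vision.camera_info(name): a dict with "fx", "fy", "cx", "cy" (pixels), "origin" and "rotation" of the camera in the world. Camera axes: x right, y down, z forward; pixel columns grow to the right and rows downward; lengths in mm; the calibration is good to about 2 mm. The wrist camera is an equidistant fisheye: a pixel r from the principal point sees the ray r / f radians off the axis. A picture is of the moment at which its call begins: read the wrist's pose just before it. camera_info takes no time and is no camera call; for the wrist camera it gives the pose at the moment of the call.
A pose or a line that the arm cannot do raises arm.MotionError and nothing moves.
- arm.sign_off(): hands the job in, once; it reports no verdict.
Trained networks look in the newest picture that a camera, given by its name, has taken for a name from the list of things; names that differ only in an ending like _2 or _b are one class to them, and where a whole thing is asked for, a point or a joint stands for the part that bears it (a point fixed in the world has none). Each returns a list of dicts, best first, with "confidence" (0 to 1); they miss things now and then, are a little off and sometimes report something else, mostly with a low value. They report only what shows in the picture. A call takes as long as a camera call. They do not tell look-alikes from the thing itself.
- spotter.find_in(camera, name): "location" ([column, row] in pixels, amid what is visible of it).
The state is a dict: "time_s": time; "joint_positions": joint angles; "dq": joint speeds; "effort": joint torques, N m; "ee_pos": TCP position; "orientation": TCP orientation; "contact_force": force on the tool from outside, world axes, zero at the start; "moment": the same for the moment, N m; "gripper_width": finger opening in mm.
Only numpy, scipy, OpenCV 4.12 (cv2) and the standard library are available. Lean on these libraries where they do the work, as an engineer would, in place of code of your own. Each camera call takes 0.05 s, during which the arm holds its last target.

## Working session

There is one attempt and no reset: what is moved stays moved. The work goes in short steps, each a Python script; the robot and the scene stay as the last script left them, time stands still between calls to the robot, and variables do not carry over. Pictures are saved under pics/ and viewed, and the job is handed in when it is done.

```bash
mkdir -p pics; ls
python3 - <<'E'
from bench import arm, vision, spotter
import cv2
for n in ["scene","side","wrist"]:
    im=vision.read_camera(n); cv2.imwrite(f"pics/{n}0.png",im[:,:,::-1])
    i=vision.camera_info(n); print(n,i)
    for o in ["release_top","jig_center","lid_edge","low2_center","low2_handle","high3_center","low1_center"]:
        print(o,[(r['location'],round(r['confidence'],2)) for r in spotter.find_in(n,o)])
print(arm.get_state()['time_s'])
E
```

```text
pics
scene {'fx': 483.55577706585245, 'fy': 483.55577706585245, 'cx': 312.68802357954786, 'cy': 197.78661569740007, 'origin': array([1579.08342191, -217.16376599,  719.57482264]), 'rotation': array([ 0.68227168,  0.54521334, -0.30893408, -0.37657336])}
release_top [([350.7, 192.1], 0.44)]
jig_center [([395.2, 202.0], 0.84)]
lid_edge [([405.0, 194.4], 0.6)]
low2_center [([221.1, 196.0], 0.91), ([259.6, 211.0], 0.72)]
low2_handle [([259.1, 211.9], 0.61), ([225.3, 197.2], 0.56)]
high3_center [([157.7, 199.3], 0.91), ([169.1, 231.5], 0.66)]
low1_center [([265.6, 230.2], 0.8)]
side {'fx': 475.96656091078967, 'fy': 475.96656091078967, 'cx': 324.4602229942213, 'cy': 189.31166662670097, 'origin': array([ 325.64062505,  736.39031437, 1030.59019543]), 'rotation': array([-0.17889436,  0.92217157, -0.33804379,  0.05764373])}
release_top [([340.2, 244.7], 0.63)]
jig_center [([309.1, 283.1], 0.57)]
lid_edge [([306.4, 287.7], 0.9)]
low2_center [([411.4, 171.8], 0.91), ([361.4, 171.9], 0.83)]
low2_handle [([408.4, 169.4], 0.91), ([363.6, 171.9], 0.89)]
high3_center [([397.4, 109.7], 0.8), ([228.2, 261.5], 0.39)]
low1_center [([358.7, 182.4], 0.74)]
wrist {'fx': 309.70691628693146, 'fy': 309.70691628693146, 'cx': 320.1510875134251, 'cy': 200.2720824040721, 'origin': array([573.67302943,  72.63836381, 385.6466504 ]), 'rotation': array([ 9.91280477e-01, -3.74839206e-04,  1.69670715e-04,  1.31768152e-01])}
release_top [([263.8, 75.1], 0.8)]
jig_center [([280.2, 52.7], 0.77)]
lid_edge [([293.0, 17.5], 0.82)]
low2_center [([233.5, 313.9], 0.8), ([292.7, 305.3], 0.56)]
low2_handle [([292.9, 303.0], 0.84), ([233.1, 315.8], 0.61)]
high3_center []
low1_center [([315.5, 258.1], 0.67), ([453.2, 248.2], 0.28)]
1.2
```

View pics/scene0.png

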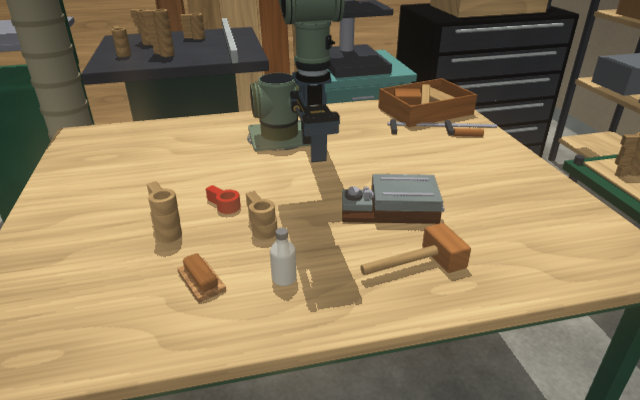

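View pics/side0.png

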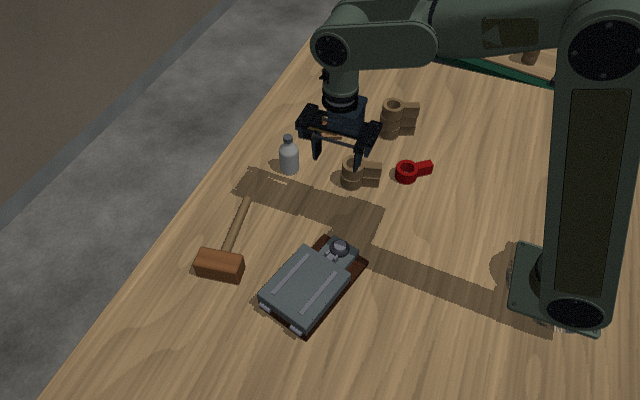

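View pics/wrist0.png

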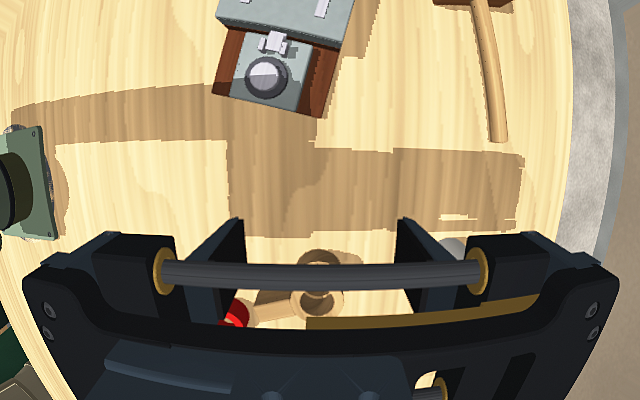

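Scene: the higher stack is at (163,215), the red look-alike at (222,199), and the lower stack at (262,215). The jig is at (395,200) with its button at (352,192). Zooming in to refine these.

```bash
cat > h.py <<'E'
import numpy as np, cv2
from scipy.spatial.transform import Rotation as R
from bench import arm, vision, spotter
def ray(info,px,fish=False):
    x=(px[0]-info['cx'])/info['fx']; y=(px[1]-info['cy'])/info['fy']
    if fish:
        r=np.hypot(x,y); d=np.array([np.sin(r)*x/max(r,1e-9),np.sin(r)*y/max(r,1e-9),np.cos(r)])
    else: d=np.array([x,y,1.])
    return R.from_quat(info['rotation']).apply(d/np.linalg.norm(d))
def onz(info,px,z,fish=False):
    d=ray(info,px,fish); o=np.array(info['origin']); return o+d*(z-o[2])/d[2]
def proj(info,p,fish=False):
    v=R.from_quat(info['rotation']).inv().apply(np.array(p)-info['origin'])
    if fish:
        r=np.hypot(v[0],v[1]); t=np.arctan2(r,v[2]); u=v[:2]/max(r,1e-9)*t
    else: u=v[:2]/v[2]
    return np.array([u[0]*info['fx']+info['cx'],u[1]*info['fy']+info['cy']])
def down(yaw): # jaw axis y; tool z down; tool x at yaw
    c,s=np.cos(yaw),np.sin(yaw)
    return R.from_matrix(np.array([[c,s,0],[s,-c,0],[0,0,-1]])).as_quat()
def crop(path,out,c,h,k):
    im=cv2.imread(path); x,y=c; im=im[max(0,y-h):y+h,max(0,x-int(1.3*h)):x+int(1.3*h)]
    cv2.imwrite(out,cv2.resize(im,None,fx=k,fy=k,interpolation=cv2.INTER_CUBIC))
E
python3 - <<'E'
from h import *
S=vision.camera_info("scene");D=vision.camera_info("side");W=vision.camera_info("wrist")
print('btn',onz(S,(352,190),61),onz(D,(340.2,244.7),61),onz(W,(266,77),61,True))
print('low',onz(S,(262,204),80),onz(D,(353,163),80))
print(arm.get_state()['orientation'])
crop("pics/scene0.png","pics/s_low.png",(262,205),40,7)
crop("pics/side0.png","pics/d_low.png",(360,172),40,7)
crop("pics/side0.png","pics/d_jig.png",(315,280),60,5)
E
```

```text
btn [521.95223878 114.68604329  61.        ] [513.56835366 120.95719133  61.        ] [517.51517227 117.66023632  61.        ]
low [ 565.75103924 -129.89428166   80.        ] [ 570.52112852 -130.34140428   80.        ]
[7.07113222e-01 7.07100340e-01 2.91385109e-05 1.21532121e-05]
```

View pics/s_low.png

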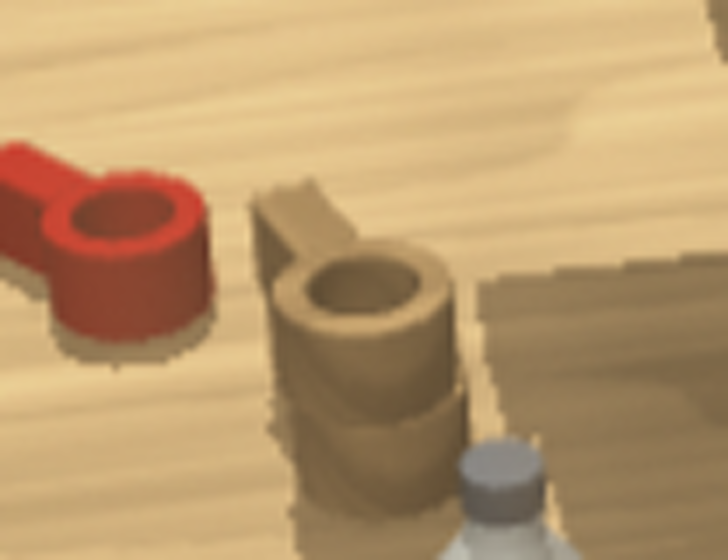

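View pics/d_low.png

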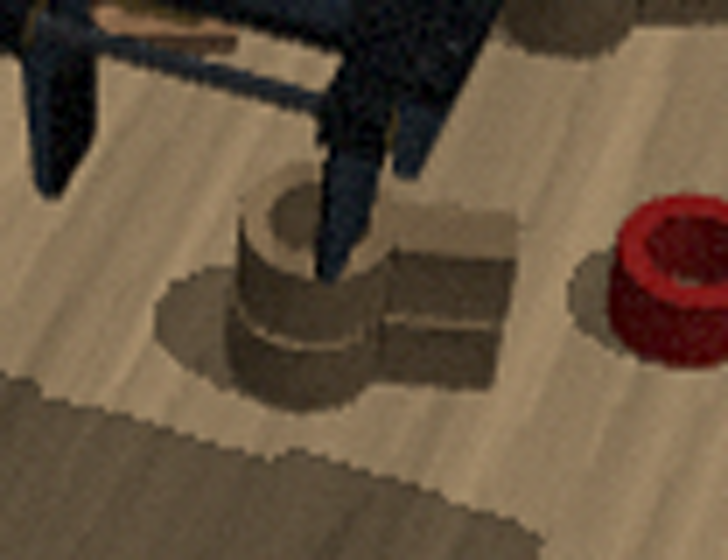

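View pics/d_jig.png

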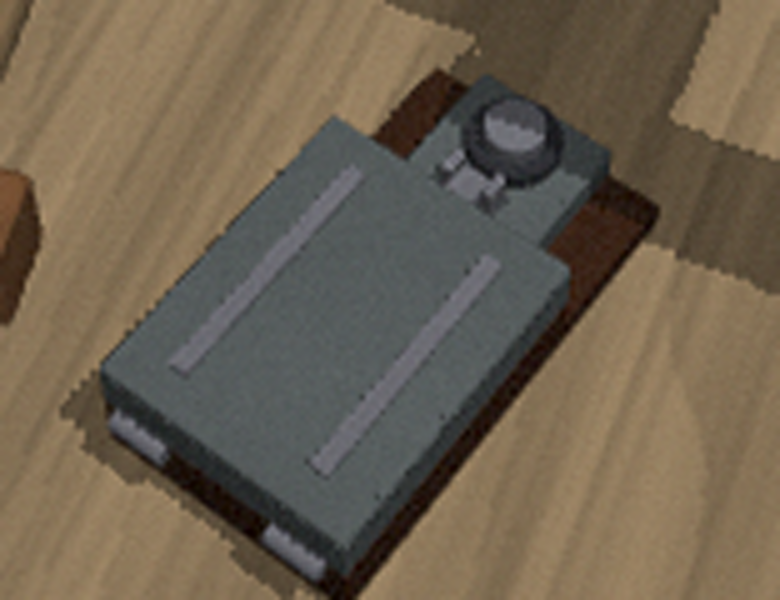

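Run:
```python
from h import *
S=vision.camera_info("scene");D=vision.camera_info("side")
A=onz(D,(304,243.4),70);B=onz(D,(351,273.6),70);C=onz(D,(257.6,294.4),70);E=onz(D,(306,334.4),70)
print(A,B,C,E,np.linalg.norm(A-B),np.linalg.norm(A-C))
v=((C+E)-(A+B))[:2]; v/=np.linalg.norm(v); yj=np.arctan2(v[1],v[0])
w=(B-A)[:2]; print('jig yaw',yj,np.arctan2(w[1],w[0])-yj)
btn=np.mean([onz(S,(352,190),61),onz(D,(339.8,245),61)],0);print(btn, 'edge mid dist',((A+B)/2-btn)[:2]@v)
r=np.mean([onz(S,(261.9,205.9),80),onz(D,(353.2,163),80)],0)
for I,a,b in((S,(261.9,205.9),(250.7,191.7)),(D,(353.2,163),(381.9,165.1))):
    p,q=onz(I,a,80),onz(I,b,80);print('low',p,q,np.linalg.norm(p-q),np.arctan2(*(p-q)[1::-1]))
for yaw in (yj+np.pi,):
    p=btn.copy();p[2]=130
    print(arm.ik(p,down(yaw)), arm.ik([560,-130,200],down(0.35)),arm.ik([560,-130,200],down(0.35+np.pi)))
```

```text
[593.83914559 156.1252392   70.        ] [461.2039779  191.43125929  70.        ] [635.84535712 319.1894685   70.        ] [500.04818506 363.93947154  70.        ] 137.25378961162008 168.38784007052277
jig yaw 1.334369505729146 1.547066781530894
[518.05852625 118.41133329  61.        ] edge mid dist 56.043200851449946
low [ 574.3681989  -131.24391634   80.        ] [ 500.08584148 -150.74254991   80.        ] 76.79886285251467 0.25670221898408935
low [ 570.01350806 -130.55104794   80.        ] [ 494.7427788  -153.11789587   80.        ] 78.58082023838688 0.2912816272888351
None [-2.48107744e-01  3.36015716e-01  1.60492239e+00 -4.44089210e-16
  1.20065455e+00  9.72688582e-01] [-2.48107744e-01  3.36015716e-01  1.60492239e+00 -4.44089210e-16
  1.20065455e+00 -2.16890407e+00]
```

Sizes check out: lid 137×168 against 140×170, handles 77–79 against 78. Pressing the button now.

Run:
```python
from h import *
yj=1.334; q=down(yj); b=np.array([518,118.4,0])-3*np.array([np.cos(yj),np.sin(yj),0])
arm.set_gripper(0,20)
arm.movep(b+[0,0,110],q)
arm.move_straight(b+[0,0,78],speed=80)
print(arm.move_straight(b+[0,0,63.5],speed=25,stop_force=15))
s=arm.get_state();print(s['ee_pos'],s['contact_force'],s['time_s'])
cv2.imwrite("pics/side1.png",vision.read_camera("side")[:,:,::-1])
```

```text
True
[517.89792053 115.57611794  65.26334396] [-1.00836715 -0.35249386  5.26027296] 4.4
```

View pics/side1.png

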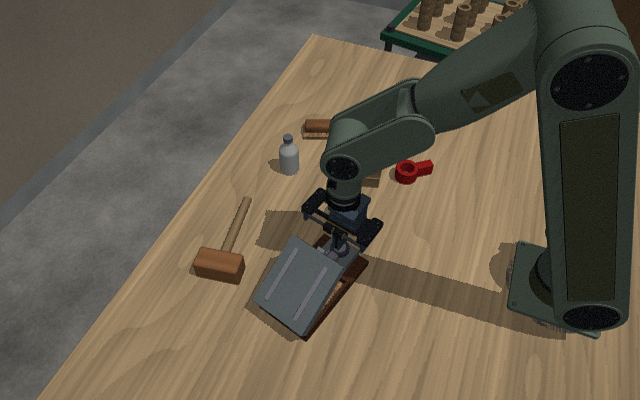

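The button went down and the lid is opening. Lifting away to look into the jig.

Run:
```python
from h import *
yj=1.334; q=down(yj); u=np.array([np.cos(yj),np.sin(yj),0]); b=np.array([518,118.4,0])
arm.move_straight(b-10*u+[0,0,200],speed=200)
arm.set_gripper(52,20)
W=vision.camera_info("wrist"); im=vision.read_camera("wrist"); cv2.imwrite("pics/w2.png",im[:,:,::-1])
np.save("w2.npy",W,allow_pickle=True)
for o in ["blank_center","blank_handle","release_top"]: print(o,spotter.find_in("wrist",o))
cv2.imwrite("pics/side2.png",vision.read_camera("side")[:,:,::-1])
jc=b+138*u
print(proj(W,jc+21*u+[0,0,58],True),proj(W,jc-57*u+[0,0,58],True),arm.get_state()['time_s'])
crop("pics/w2.png","pics/w2c.png",(320,150),150,2)
```

```text
blank_center [{'location': [319.2, 44.2], 'confidence': 0.65}]
blank_handle [{'location': [321.2, 45.3], 'confidence': 0.61}]
release_top [{'location': [315.6, 180.6], 'confidence': 0.8}, {'location': [321.9, 113.3], 'confidence': 0.26}]
[320.90017963  22.79694027] [320.95739986  99.44563428] 6.425
```

View pics/w2c.png

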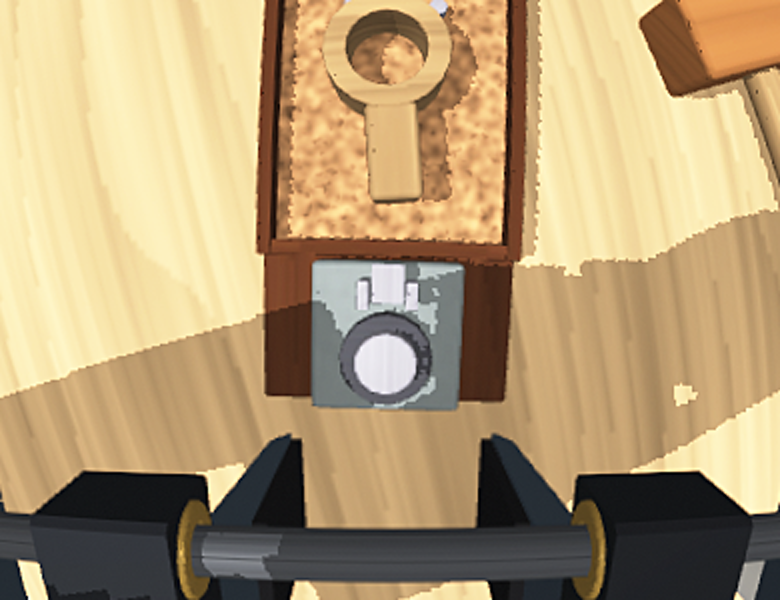

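View pics/side2.png

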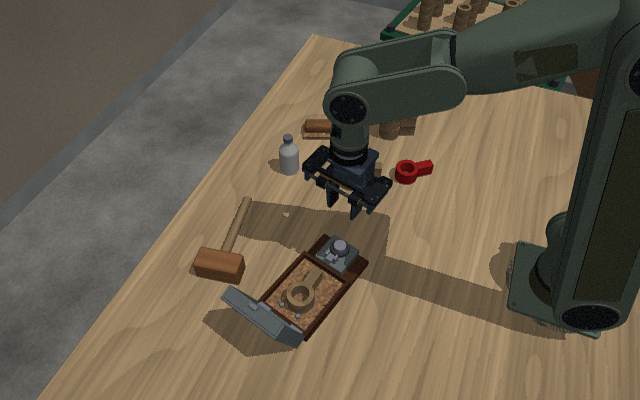

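Lid is fully open. In the full wrist image the ring centre is at about (318.5,22.5), the handle end at (323,100) and the button at (318,181).

Run:
```python
from h import *
W=np.load("w2.npy",allow_pickle=True).item()
r=onz(W,(318.5,22.5),58,True);h=onz(W,(323,100),58,True);b=onz(W,(318,181),61,True)
print(r,h,np.linalg.norm(r-h),np.arctan2(*(r-h)[1::-1]),b)
a=onz(W,(125+366)/1 and ((125*2+366)/2,75),58,True);c=onz(W,((250+418)/2,75),58,True);print(a,c,(a+c)/2,np.linalg.norm(a-c))
a=onz(W,((250+370)/2,97),58,True);c=onz(W,((250+422)/2,97),58,True);print((a+c)/2,np.linalg.norm(a-c))
```

```text
[553.10992532 273.82236779  58.        ] [538.78490421 196.15133453  58.        ] 78.98098275894338 1.3884138558638142 [515.37173457 120.09870861  61.        ]
[530.59366068 223.60244246  58.        ] [554.88633627 217.74860477  58.        ] [542.73999848 220.67552362  58.        ] 24.98802719402701
[539.49534434 199.06929212  58.        ] 25.023300282056223
```

Run:
```python
from h import *
y=.274; u=np.array([np.cos(y),np.sin(y),0])
arm.movep(np.array([572,-131,230])-105*u,down(y))
W=vision.camera_info("wrist"); im=vision.read_camera("wrist"); cv2.imwrite("pics/w3.png",im[:,:,::-1])
np.save("w3.npy",W,allow_pickle=True)
for o in ["low2_center","low2_handle"]: print(o,spotter.find_in("wrist",o))
c=np.array([572,-131,80]);a,b=proj(W,c,True),proj(W,c-78*u,True);print(a,b,arm.get_state()['time_s'])
x,yy=((a+b)/2).astype(int); print(x,yy)
crop("pics/w3.png","pics/w3c.png",(320,150),150,2)
```

```text
low2_center [{'location': [318.9, 108.8], 'confidence': 0.81}, {'location': [343.0, 226.9], 'confidence': 0.62}]
low2_handle [{'location': [321.0, 107.0], 'confidence': 0.96}, {'location': [346.4, 205.7], 'confidence': 0.58}, {'location': [17.2, 35.6], 'confidence': 0.3}]
[320.45175081  86.22275622] [320.39615151 163.5758764 ] 7.6333
320 124
```

View pics/w3c.png

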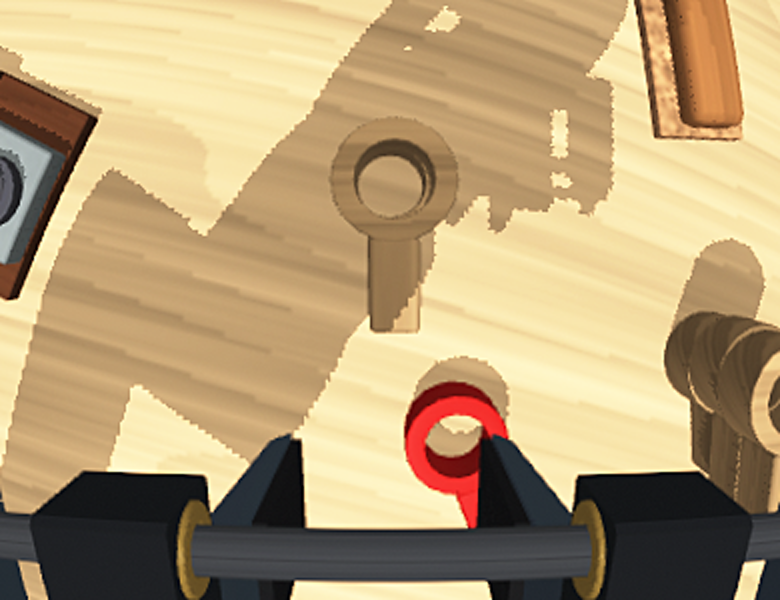

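The stack's ring is at (322,89) and its handle end at (322.5,165.5) in the full wrist image, within about 3 px of the prediction. The apparent size fits an 80 mm height. Now grasping the blank.

Run:
```python
from h import *
W=np.load("w3.npy",allow_pickle=True).item()
r=onz(W,(322.25,89),80,True);h=onz(W,(322.5,165.5),80,True)
print(r,h,np.linalg.norm(r-h),np.arctan2(*(r-h)[1::-1]))
y=1.386; u=np.array([np.cos(y),np.sin(y),0]); g=np.array([553.1,273.8,0])-54*u; q=down(y)
arm.movep(g+[0,0,160],q)
arm.move_straight(g+[0,0,65],speed=120)
print(arm.move_straight(g+[0,0,35],speed=60,stop_force=12))
arm.set_gripper(10,40)
s=arm.get_state();print(s['gripper_width'],s['ee_pos'],s['time_s'])
f0=s['contact_force']
arm.move_straight(g+[0,0,70],speed=60)
arm.move_straight(g+[0,0,190],speed=150)
s=arm.get_state();print(s['gripper_width'],s['contact_force']-f0,s['moment'],s['time_s'])
for n in("side","wrist","scene"): cv2.imwrite(f"pics/{n}4.png",vision.read_camera(n)[:,:,::-1])
crop("pics/side4.png","pics/side4c.png",(320,250),80,4)
```

```text
[ 569.77494717 -133.46853876   80.        ] [ 495.58957873 -154.69028214   80.        ] 77.16107362391789 0.2786227024352837
False
25.58189122542509 [543.32520256 220.7490617   35.26249708] 11.2
25.589979581360016 [-0.28880188 -0.79402326 -2.03457679] [-0.00460539  0.08802445 -0.00057701] 12.8833
```

View pics/side4c.png

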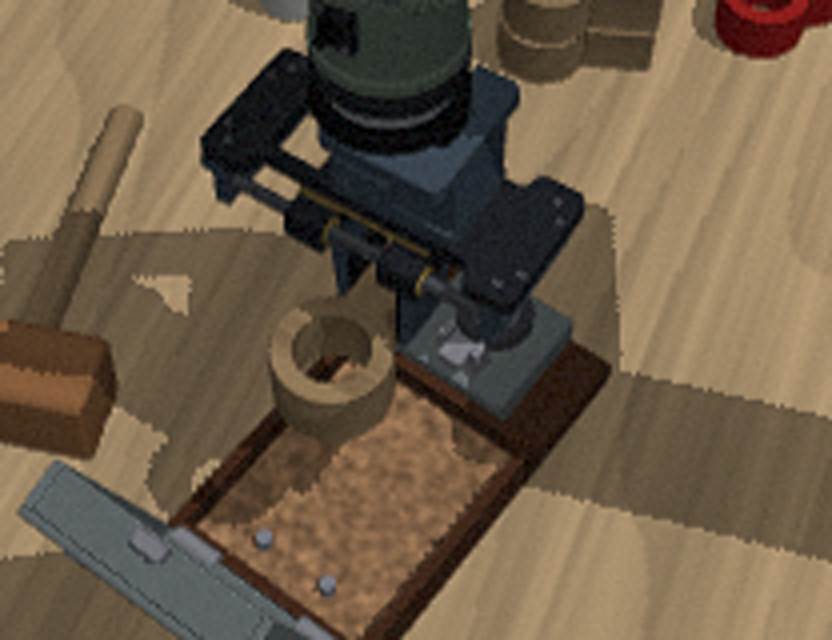

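View pics/wrist4.png

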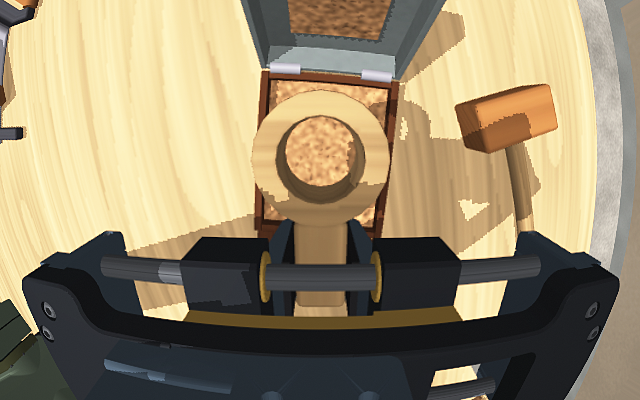

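The blank is held: ring in the wrist image at about (320.5,158), lid still open. I'll check the held offset and tilt from the wrist image, then place it.

Run:
```python
from h import *
W=vision.camera_info("wrist"); s=arm.get_state(); t=np.array(s['ee_pos'])
for dz in (15,19,23,25):
    p=onz(W,(320.5,158),t[2]+dz,True)-t
    y=1.386;print(dz,p[:2]@[np.cos(y),np.sin(y)],p[:2]@[-np.sin(y),np.cos(y)])
    P=t+54*np.array([np.cos(y),np.sin(y),0])+[0,0,dz]
    w=[proj(W,P+32*np.array([np.cos(a),np.sin(a),0]),True) for a in np.linspace(0,6.28,60)]
    w=np.array(w);print(w.min(0),w.max(0))
```

```text
15 53.74585764127596 0.859889660076794
[255.58019888  89.68087085] [388.94463216 221.63320226]
19 54.26497560758378 0.8566169741875128
[253.82766764  88.88457933] [390.7731184  224.33839406]
23 54.784093573891646 0.8533442882982419
[251.98031065  88.04240527] [392.70001709 227.18259081]
25 55.043652557045526 0.8517079453535953
[251.01869047  87.60285899] [393.70282505 228.66005154]
```

Run:
```python
from h import *
y=.278; u=np.array([np.cos(y),np.sin(y),0]); g=np.array([570.2,-133,0])-54.5*u; q=down(y)
arm.movep(g+[0,0,190],q)
arm.move_straight(g+[0,0,107],speed=100)
arm.sleep(.3)
print(arm.move_straight(g+[0,0,94],speed=12,stop_force=3))
s=arm.get_state();print(s['ee_pos'],s['contact_force'],s['time_s'])
for n in("side","wrist","scene"): cv2.imwrite(f"pics/{n}5.png",vision.read_camera(n)[:,:,::-1])
crop("pics/side5.png","pics/side5c.png",(365,160),50,6)
crop("pics/scene5.png","pics/scene5c.png",(262,200),50,6)
```

```text
True
[ 517.72792895 -147.93971535   97.23704263] [-0.87980212  0.26146961  3.82893583] 16.4833
```

View pics/side5c.png

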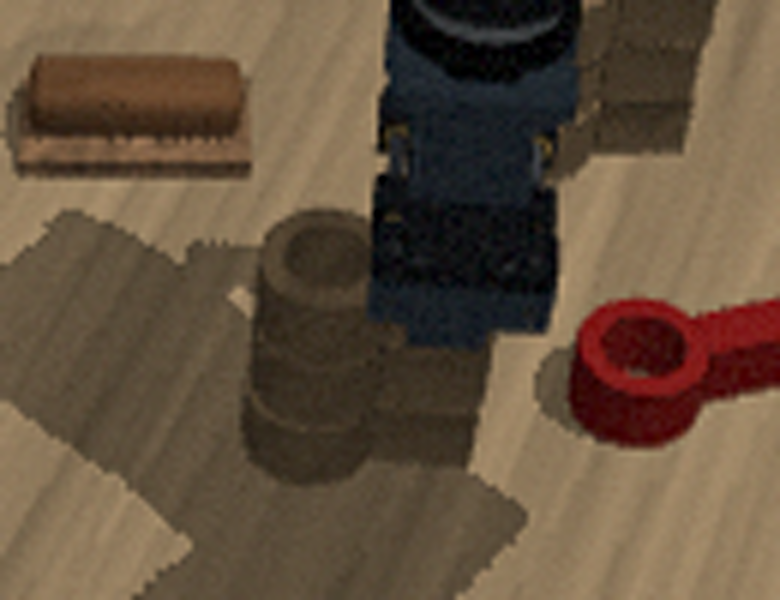

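View pics/scene5c.png

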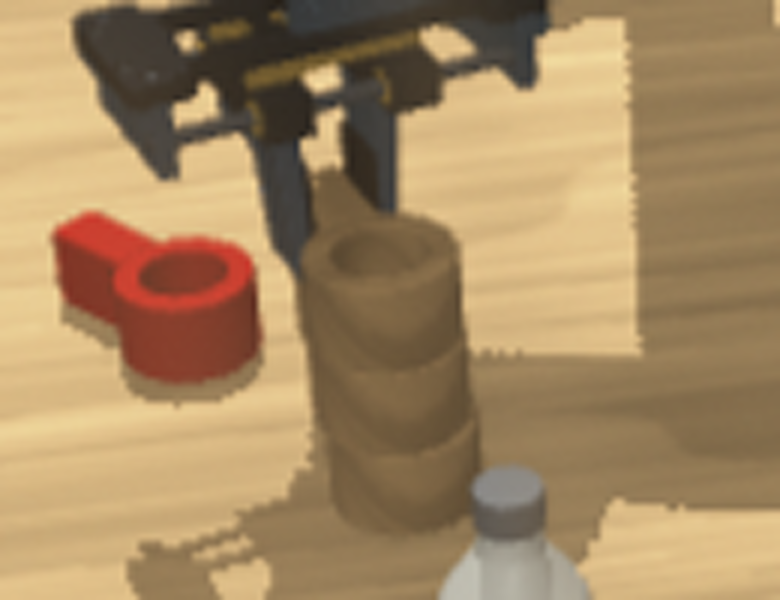

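Contact came at z = 97.2 against 97.3 expected, and the layers line up. Releasing and checking.

Run:
```python
from h import *
s=arm.get_state();t=np.array(s['ee_pos'])
arm.set_gripper(50)
arm.move_straight(t+[0,0,70],speed=70)
y=.278; u=np.array([np.cos(y),np.sin(y),0])
arm.move_straight(t+[0,0,150]-50*u,speed=150)
W=vision.camera_info("wrist")
for n in("side","wrist","scene"): cv2.imwrite(f"pics/{n}6.png",vision.read_camera(n)[:,:,::-1])
crop("pics/side6.png","pics/side6c.png",(365,160),50,6)
crop("pics/scene6.png","pics/scene6c.png",(262,200),50,6)
crop("pics/wrist6.png","pics/w6c.png",(320,150),150,2)
np.save("w6.npy",W,allow_pickle=True)
print(arm.get_state()['time_s'],proj(W,[570,-133,120],True))
```

```text
19.275 [319.93503774  83.27691242]
```

View pics/side6c.png

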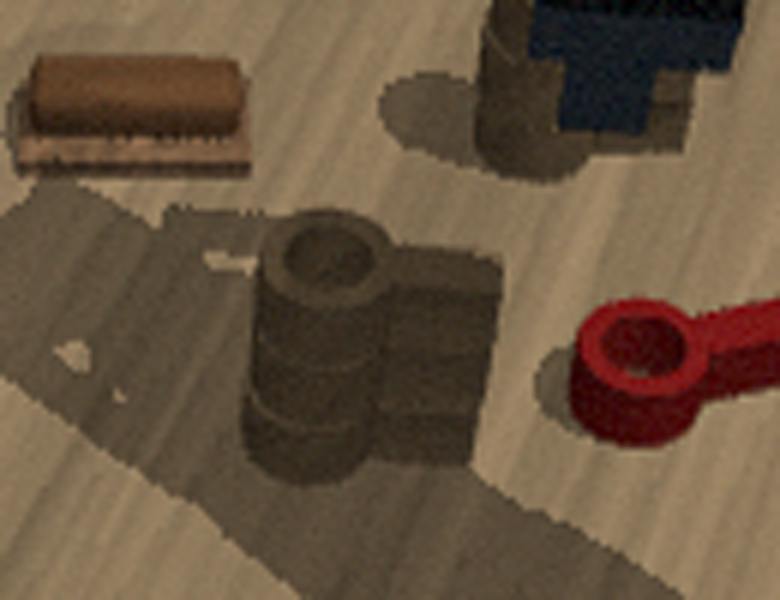

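View pics/scene6c.png

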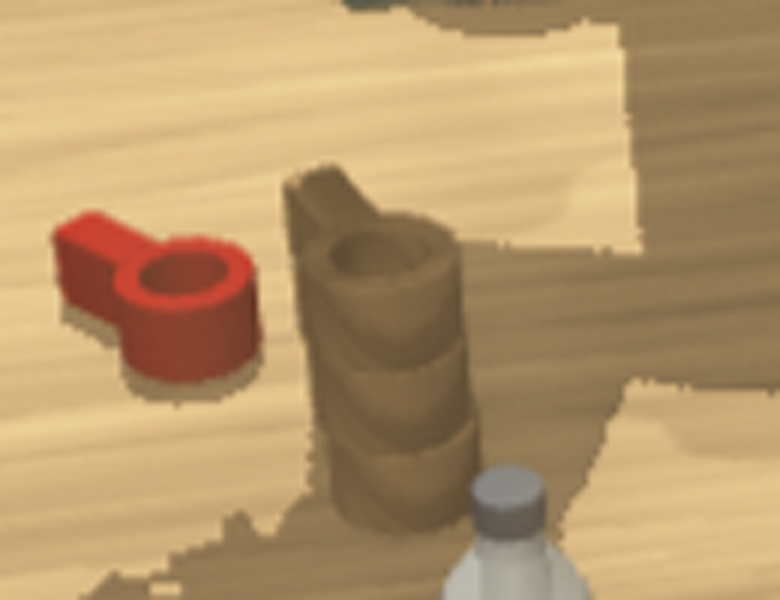

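View pics/w6c.png

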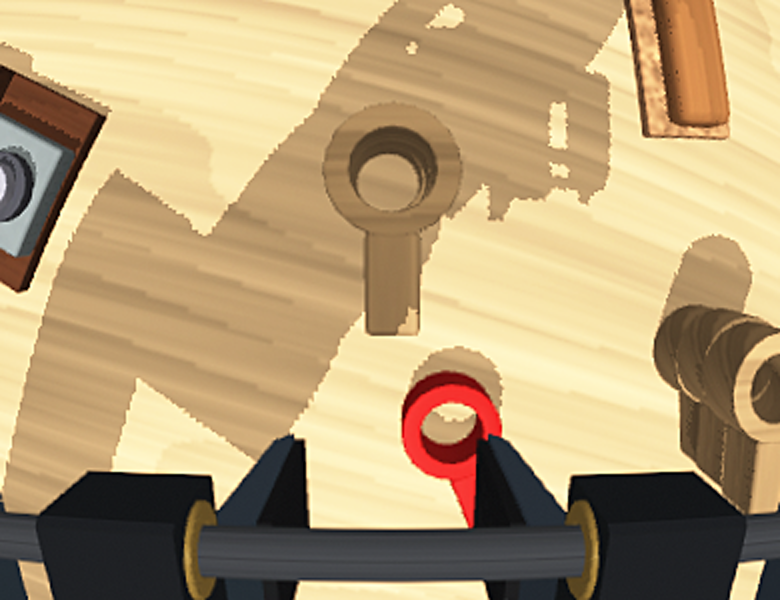

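View pics/side6.png

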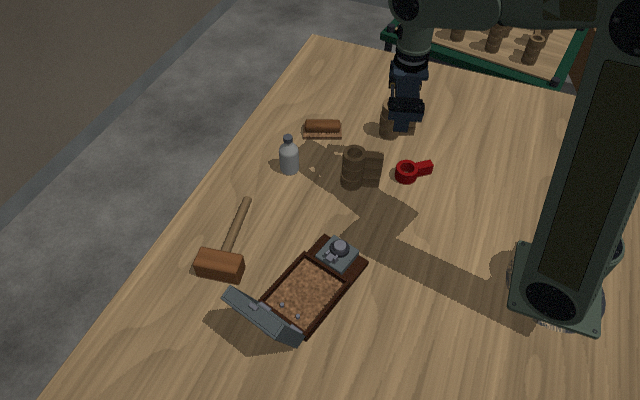

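The three-high stack is aligned: ring at (321.5,84.5) against (320,83.3) predicted. The lid is open and everything else is in place. One last numeric check, then hand in.

Run:
```python
from h import *
W=np.load("w6.npy",allow_pickle=True).item()
r=onz(W,(321.5,84.5),120,True);h=onz(W,(321,167),120,True)
print(r,h,np.linalg.norm(r-h),np.arctan2(*(r-h)[1::-1]))
arm.sign_off()
```

```text
[ 569.2870323  -134.68473117  120.        ] [ 495.12691237 -155.34292396  120.        ] 76.9836626757588 0.2716747672141109
the job is handed in; nothing more can be done
```

The ladle blank is now the third piece on the lower stack, the lid is open, and I handed the job in at about 19 s of the 51 s allowed. No verdict is reported.

I pressed the release button with closed fingers, and the lid sprang to its stop. I then pinched the blank's handle with 40 N, lifted it out, and lowered it until it touched the stack. Contact came at a TCP height of 97.2 mm against 97.3 mm expected.

Last checks:
- **Placement:** the last wrist view puts the blank's ring centre about 1.5 mm from where the wrist camera saw the top piece's ring. The handle directions agree to within 0.01 rad.
- **Measurement agreement:** the first single-picture estimates of the stack from the scene and side cameras differed by about 4 mm from each other and from the wrist camera. That is well inside the 15 mm tolerance.
- **Surroundings:** by eye, the final pictures show the blank level and the lid open. The bottle, mallet, sanding block, red look-alike and lower pieces look unmoved, as does the higher stack, which the gripper partly hid in the last side view. I did not measure their displacement.

No check failed.

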